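Close the raised cap, draw the tube and hold it level over the light

ROBOT

A 7-joint arm with a two-finger parallel gripper is mounted at the origin on the work surface. World frame = base frame: x ahead of the robot, y to its left, z up, the work surface at z = 0. Lengths are in m, angles in rad, forces in N, time in s.
With the tool pointing down it reaches from about 0.4 to 0.85 m from the base axis. Payload 4.5 kg.
Tool frame: the origin (TCP) lies between the finger pads; the fingertips stand 11 mm ahead of it and the grasp point (between the pads) lies 8 mm behind it (r.tip_reach is the distance from the TCP to the fingertips, in m); x points along the fingers, y is the direction in which the jaws open and shut, and the axes are right-handed (so a half turn about x gives the same grasp; the last joint's range is limited). The gripper opens to 88 mm and grips with 3 to 60 N. Pads are 18 mm wide; open, the fingers measure 123 mm over their backs; the gripper's body (75 mm by 187 mm) begins 45 mm behind the grasp point.
Start: joints at [1.208, 0.689, -0.195, 1.565, 0.157, 0.902, -0.215], TCP at [0.242, -0.576, 0.25] pointing down, gripper open.
Joint ranges: [-3.01, 3.01], [-0.46, 2.08], [-1.47, 1.51], [0.13, 2.56], [-1, 4.14], [0.04, 2.09], [-2.66, 2.66]. Speed limits (rad/s): [2.57, 2.57, 3.14, 3.14, 3.14, 3.14, 3.14].

INTERFACE

Orientations are given as a unit quaternion [x, y, z, w].
In Python, from plant import r gives the robot as it stands.
- The arm moves only by the tool drive_tool, never from a script. Its argument "deltas" is a list of rows, each a list of 3 entries, a list of its own where there are three numbers: the turn, a rotation vector about the tool's x, y, z in degrees, then the shift along the tool's x, y, z in cm, then the finger opening in cm, from 0 to 8.81. A call has 1 to 12 rows; each row shifts and turns the commanded pose from where the row before left it, along the tool's axes as they then stand; what a row does not reach is not made up. A row lasts 1/12 s, in which the tool goes at most 41.7 mm and 7.16 degrees, less where a joint would pass 70% of its speed; a pose out of reach is approached as far as the arm can. A call is refused whole if a number of a shift passes 4.17 or a number of a turn 7.16, either way. A call with a gripper value outside its range is refused whole. The fingers move at their own pace and stop on an object; "force" is the grip in N (left out, the last holds). Time passes only in rows, so rows that do not move let the fingers close. It gives the time, the measured TCP pose, the force and the opening at its end, in the units of the state.
- r.get_state(): the state, without advancing time (a new reading comes with each control period).
- r.snapshot(name): name is "scene" or "top" or "wrist"; returns a dict with "color" (384x512x3 uint8, red, green, blue), "fov_y" (degrees; the focal length in pixels is half the picture's height over the tangent of half this angle, whatever the lens; pixels are square), "cx", "cy" (the principal point, pixels), "extrinsics" (4x4, takes a point from world to camera coordinates); the wrist camera has in their place "tool_from_camera" (4x4, takes a point from camera to tool coordinates, whose origin is the TCP and whose axes are the tool frame's). Camera axes: x right, y up, looking along -z (the intrinsics and any distortion apply to the point x, -y, -z); pixel columns grow to the right and rows downward; lengths in m; the calibration is good to about 2 mm. The wrist camera is an equidistant fisheye: a pixel r from the principal point sees the ray r / f radians off the axis. A picture is of the moment at which its call begins: read the wrist's pose just before it. There is no depth.
- r.finish_job(): hands the job in, once; it reports no verdict.
The state is a dict: "clock": time; "q": joint angles; "qd": joint speeds; "joint_torque": joint torques, N m; "tool_pos": TCP position; "eef_rot": TCP orientation; "contact_force": force on the tool from outside, world axes, zero at the start; "moment": the same for the moment, N m; "opening": opening from 0.0 (shut) to 1.0 (fully open).
Only numpy, scipy, OpenCV 4.12 (cv2) and the standard library are available. Lean on these libraries where they do the work, as an engineer would, in place of code of your own. Each camera call takes 0.05 s, during which the arm holds its last target. There are 200 camera calls.

TASK

One tube in the slanted rack has a yellow cap that is only half on. While the tube still stands in the rack, push its cap fully home; then draw that tube out and hold it level (lying on its side), roughly 15 cm above the bench and centred over the round light window of the black stage, so that it can be looked at against the light. Finish while still holding it there, clear of everything else, and leave the two blue-capped tubes, the dish and the amber vial where they are.

Things in the scene. Friction and masses are not known exactly. Their poses are not given: they have to be found in the camera images.
- tube_mid (a point): Centre of the tube to handle (loose, pale plastic, round bottom, white label band, 17 mm diameter, 100 mm long without cap, about 40 g): on its axis, 50 mm from the bottom end; z runs along it to the cap. In the rack it leans about 39 degrees from vertical (play in the hole), sunk 40 mm in its hole; about 45 mm of bare tube shows below the home cap. A good grip is 20 mm from here towards the cap.
- cap_top (a point): Centre of the top face of the yellow cap (flat-topped, 21.6 mm in diameter, 18 mm tall) on that tube; z is the tube's axis, pointing out of the cap. With the cap home this point is 55 mm from tube_mid.
- cap (a joint): How far the yellow cap stands off home along the tube, in m: 0 is fully home, it starts 6 to 8 mm up, and home its skirt meets the thin black ring on the tube. It stays where it is left; pushing it takes about 6 N along the tube, and it stops hard at 0. It cannot be pulled off (it stops at 9 mm).
- rack: Fixed tube rack: aluminium block 200 mm long (its y), 50 mm deep, 45 mm thick, tilted 35 degrees on a black foot plate (100 x 200 x 6 mm). Origin at bench height below the middle of the block's underside, which is 22 mm up. +x points roughly away from the robot; the tubes lean that way.
- rack_face (a point): Middle of the upper face of the rack's block, at the mouth of the middle hole. Axes as the rack. Three 19 mm holes, 40 mm deep, at y = -65, 0 and 65 mm from here, run along direction (0.574, 0, 0.819) of the rack (35 degrees from vertical). Each holds one tube; which one has the yellow cap varies.
- window (a point): Centre of the top of the round, bright light window (90 mm in diameter) in the fixed black stage plate, 170 x 170 mm and 14 mm high; the point is 15 mm above the bench.
- tube_b_mid (a point): Centre of one bystander tube in the rack: same tube, same size, with a blue cap fully home (55 mm from this point to the cap's top); z along it towards the cap.
- tube_c_mid (a point): Centre of the other bystander tube with a blue cap, as the first.
- dish_mid (a point): Centre of a loose closed clear dish, 64 mm in diameter, 16 mm high, lying on the bench; leave alone.
- vial_mid (a point): Centre of a loose amber vial with a white cap, 36 mm in diameter, 60 mm high, standing on the bench; leave alone.

How it is judged:
On the way, in this order (a step that is already met when the one before it is completed fails the run):
1. the yellow cap is pushed home while its tube stands in the rack (value of joint cap below 0.0018 m and height (world z) of tube_mid below 0.08 m), for 0.2 s.
2. the tube is drawn clear out of the rack in the fingers, cap still home (value of joint cap below 0.0018 m and height (world z) of tube_mid above 0.11 m and contact force between tube and rack below 0.05 N and contact force between the fingers and tube above 0.5 N), for 0.2 s.
At the end, for the whole second after the job is handed in: The yellow cap is home (within 1.8 mm); the tube is held still in the fingers, level within 15 degrees, its centre 100 to 210 mm above the bench and within 35 mm (horizontally) of the centre of the light window, touching neither rack nor stage (value of joint cap below 0.0018 m and angle between tube_mid's own z axis and vertical between 1.311 and 1.831 rad and horizontal distance between tube_mid and window below 0.035 m and height (world z) of tube_mid between 0.1 and 0.21 m and contact force between the fingers and tube above 0.5 N and contact force between tube and rack below 0.05 N and contact force between tube and stage below 0.05 N and linear speed of tube below 0.03 m/s); the arm keeps its last pose, push and grip.
It fails at once if a blue-capped tube is pulled or shoved out of place (over 15 mm) (distance of any of tube_b_mid, tube_c_mid from where it was at the start of the episode above 0.015 m).
It fails at once if the dish or the vial is moved more than 20 mm (distance of any of dish_mid, vial_mid from where it was at the start of the episode above 0.02 m).
It also fails if it takes over 54 s, if anything falls off the work surface, if the arm or the gripper's body presses on something with over 40 N, if the wrist force passes 120 N, or if a joint passes its speed limit or range.

## Working session

There is one attempt and no reset: what is moved stays moved. The work goes in short steps, Python scripts to look and compute and a tool call to move; the robot and the scene stay as the last step left them, time stands still between calls to the robot, and variables do not carry over. Pictures are saved under pics/ and viewed, about 8 in all and at most 12, crops included, and the job is handed in when it is done.

Besides the shell and the picture viewer there is one more tool, called after ">>>" as name(argument=value, ...) on one line, values as JSON. drive_tool: Moves the arm, as the interface text tells. Its arguments: {"type":"object","properties":{"deltas":{"type":"array","items":{"type":"array"}},"force":{"type":"number"}},"required":["deltas"]}

```bash
mkdir -p pics; ls; python3 - <<'E'
from plant import r
import cv2,numpy as np
print(r.get_state())
for n in("scene","top"):
    s=r.snapshot(n); cv2.imwrite(f"pics/{n}0.png",s["color"][:,:,::-1]); print(n,s["fov_y"],s["cx"],s["cy"],np.round(s["extrinsics"],4).tolist())
    np.savez(f"pics/{n}0.npz",**{k:s[k] for k in("fov_y","cx","cy","extrinsics")}); print(s.keys())
E
```

```text
pics
{'clock': 0.0, 'q': array([ 1.20776342,  0.68995922, -0.19451901,  1.56636069,  0.1572833 ,
        0.90250419, -0.21510452]), 'qd': array([ 1.53936734e-03, -4.53262072e-05, -1.05116868e-03, -1.89762311e-03,
       -4.62418240e-04, -1.73855179e-04, -1.02122777e-03]), 'joint_torque': array([-3.26843856e-04, -5.27572775e+01, -1.26779348e+00, -1.53433013e+01,
       -5.27966477e-02,  6.39365986e-03,  1.69501700e-04]), 'tool_pos': array([ 0.24128171, -0.57587254,  0.24892116]), 'eef_rot': array([-0.69305747, -0.14003723,  0.69339805, -0.13878064]), 'contact_force': array([ 0.78141236, -0.31016859,  0.29845218]), 'moment': array([0.02011522, 0.01401316, 0.02266035]), 'opening': 0.9968773364636067}
scene 47.17625982354694 255.32200594699404 194.52651316706562 [[-0.0398, 0.9991, -0.0116, 0.034], [-0.7125, -0.0202, 0.7014, 0.3698], [0.7005, 0.0362, 0.7127, -1.3278], [0.0, 0.0, 0.0, 1.0]]
dict_keys(['color', 'fov_y', 'cx', 'cy', 'extrinsics'])
top 55.02702726879731 248.6922681709794 190.13010962069396 [[0.0097, -0.9989, 0.0468, -0.0297], [0.9898, 0.0163, 0.1418, -0.5984], [-0.1424, 0.0449, 0.9888, -0.7253], [0.0, 0.0, 0.0, 1.0]]
dict_keys(['color', 'fov_y', 'cx', 'cy', 'extrinsics'])
```

View pics/scene0.png

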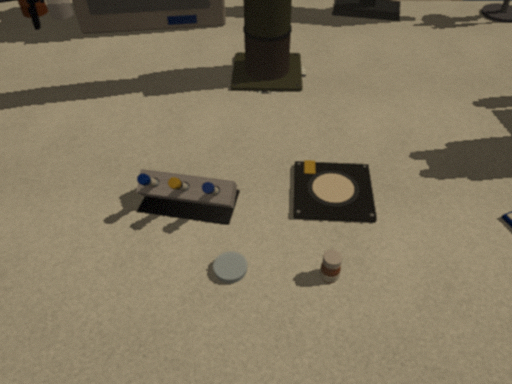

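View pics/top0.png

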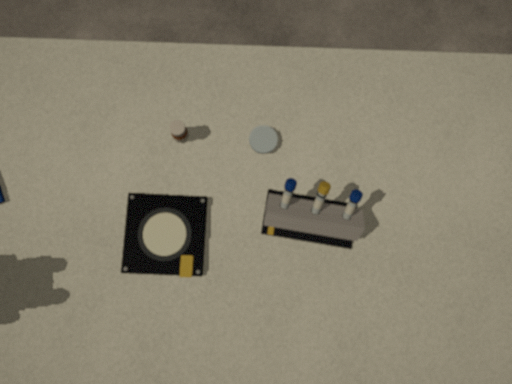

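Both views show the yellow cap in the middle hole (top 323,188; scene 175,184). The blue caps are on either side, the window is at top (165,235) / scene (333,188), and the dish and vial are on the far side of the stage and rack. Next I'll triangulate.

```bash
cat > h.py <<'E'
import numpy as np,cv2
from scipy.optimize import least_squares
from scipy.spatial.transform import Rotation as R
def cam(n):
    d=np.load(f"pics/{n}.npz"); return {k:d[k] for k in d}
def proj(c,p):
    f=192/np.tan(np.radians(float(c["fov_y"]))/2); E=c["extrinsics"]; q=E[:3,:3]@p+E[:3,3]
    return np.array([c["cx"]+f*q[0]/-q[2], c["cy"]-f*q[1]/-q[2]])
def onz(c,uv,z):
    return least_squares(lambda p:proj(c,np.array([p[0],p[1],z]))-uv,[.5,0]).x
def tri(cs,uvs):
    s=least_squares(lambda p:np.concatenate([proj(c,p)-u for c,u in zip(cs,uvs)]),[.5,-.2,.1]); return s.x,s.fun
E
python3 - <<'E'
from h import *
C={n:cam(n+"0") for n in("scene","top")}
I={n:cv2.cvtColor(cv2.imread(f"pics/{n}0.png"),cv2.COLOR_BGR2HSV) for n in C}
def blobs(n,lo,hi,mn=25):
    m=cv2.inRange(I[n],lo,hi); k,l,s,c=cv2.connectedComponentsWithStats(m)
    return [(s[i,4],s[i,:4].tolist(),c[i].round(1).tolist()) for i in range(1,k) if s[i,4]>mn]
for n in C:
    print(n,"Y",blobs(n,(18,150,90),(32,255,255)),"\nB",blobs(n,(105,140,40),(130,255,255)))
    print("W",blobs(n,(8,20,200),(35,130,255),400))
    print("dark",blobs(n,(0,0,0),(180,255,45),400))
for n in C:
    big=cv2.resize(cv2.imread(f"pics/{n}0.png")[145:230,125:245] if n=="scene" else cv2.imread(f"pics/{n}0.png")[170:255,255:375],None,fx=6,fy=6,interpolation=cv2.INTER_CUBIC); cv2.imwrite(f"pics/{n}_c.png",big)
a=cv2.imread("pics/scene_c.png");b=cv2.imread("pics/top_c.png");cv2.imwrite("pics/crop.png",cv2.resize(np.vstack([a,b]),None,fx=.58,fy=.58,interpolation=cv2.INTER_AREA))
E
```

```text
scene Y [(np.int32(137), [304, 161, 12, 13], [309.2, 166.9]), (np.int32(99), [168, 177, 13, 11], [173.9, 182.2])] 
B [(np.int32(85), [138, 174, 12, 10], [143.4, 178.8]), (np.int32(67), [203, 183, 10, 9], [207.4, 187.2])]
W []
dark [(np.int32(1079), [87, 0, 123, 15], [138.1, 5.3]), (np.int32(3849), [232, 0, 59, 86], [264.3, 41.6]), (np.int32(1151), [332, 0, 68, 21], [367.4, 8.8]), (np.int32(3026), [294, 162, 82, 60], [333.8, 195.1]), (np.int32(1580), [137, 194, 96, 30], [185.1, 209.2])]
top Y [(np.int32(104), [318, 182, 12, 12], [323.6, 187.6]), (np.int32(44), [267, 227, 7, 8], [270.2, 230.5]), (np.int32(266), [179, 255, 14, 22], [185.9, 265.1])] 
B [(np.int32(83), [286, 180, 9, 11], [289.9, 184.7]), (np.int32(94), [351, 190, 10, 12], [355.3, 195.9])]
W []
dark [(np.int32(3788), [122, 194, 85, 81], [163.5, 232.2]), (np.int32(503), [275, 228, 77, 20], [312.8, 237.7])]
```

View pics/crop.png

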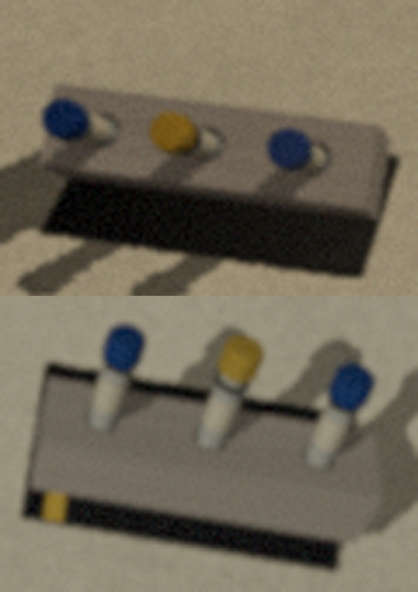

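```bash
python3 - <<'E'
from h import *
C=[cam("scene0"),cam("top0")]
P={}
for n,a,b in(("Y",(173.9,182.2),(323.6,187.6)),("B1",(143.4,178.8),(355.3,195.9)),("B2",(207.4,187.2),(289.9,184.7)),("win",(333,188),(165,235))):
    P[n],res=tri(C,[np.array(a),np.array(b)]); print(n,P[n].round(4),res.round(1))
d=P["B2"]-P["B1"]; print("sep",np.linalg.norm(d),"yaw",np.degrees(np.arctan2(-d[0],d[1])))
for i,c in enumerate(C): print("win15",onz(c,[(333,188),(165,235)][i],.015))
print("dish",onz(C[1],(264,140),.008),onz(C[0],(230,267),.008),"vial",onz(C[1],(180,129),.05),onz(C[0],(331,260),.055))
E
```

```text
Y [ 0.5969 -0.164   0.1078] [ 0.2  0.   0.2 -0. ]
B1 [ 0.5825 -0.2274  0.1016] [ 0.1  0.   0.1 -0. ]
B2 [ 0.6024 -0.0996  0.1017] [ 0.3  0.   0.3 -0. ]
win [0.5048 0.1545 0.0102] [-0.7  0.1 -0.7 -0. ]
sep 0.12930343207018233 yaw -8.844726624292669
win15 [0.50942713 0.15521303]
win15 [0.50459826 0.15219017]
dish [ 0.71737195 -0.05652114] [ 0.71820639 -0.05264387] vial [0.72503606 0.12401976] [0.73076857 0.12869743]
```

```bash
cat >> h.py <<'E'
from scipy.linalg import logm,expm
RX=np.array([np.cos(np.radians(-8.8)),np.sin(np.radians(-8.8)),0])   # rack x
RY=np.array([-RX[1],RX[0],0])
A=np.sin(np.radians(39))*RX+np.array([0,0,np.cos(np.radians(39))])      # tube axis
def frame(x,y):
    x=x/np.linalg.norm(x); y=y-x*(x@y); y/=np.linalg.norm(y); return np.c_[x,y,np.cross(x,y)]
def plan(s,pos,Rt,n=None):
    T0=np.eye(4);T0[:3,:3]=R.from_quat(s["eef_rot"]).as_matrix();T0[:3,3]=s["tool_pos"]
    T1=np.eye(4);T1[:3,:3]=Rt;T1[:3,3]=pos
    D=np.linalg.inv(T0)@T1; rv=np.degrees(R.from_matrix(D[:3,:3]).as_rotvec())
    n=n or int(np.ceil(max(np.linalg.norm(rv)/6.5,np.linalg.norm(D[:3,3])/.035,1)))
    S=expm(np.real(logm(D))/n)
    print("total turn",rv.round(1),"dist",np.linalg.norm(D[:3,3]).round(4),"rows",n,"row: turn",np.degrees(R.from_matrix(S[:3,:3]).as_rotvec()).round(2).tolist(),"shift cm",(S[:3,3]*100).round(2).tolist())
    T=T0.copy()
    for i in range(n):
        T=T@S
        if i%4==3: print("  via",T[:3,3].round(3))
def show(s): print("t",round(s["clock"],2),"p",s["tool_pos"].round(4),"x",R.from_quat(s["eef_rot"]).as_matrix()[:,0].round(3),"y",R.from_quat(s["eef_rot"]).as_matrix()[:,1].round(3),"F",s["contact_force"].round(1),"op",round(s["opening"],3),"q",s["q"].round(2))
E
python3 - <<'E'
from h import *; from plant import r
s=r.get_state(); show(s)
for sg in(1,-1):
    print(sg);plan(s,np.array([.634,-.170,.155])+A*.08,frame(-A,sg*RY))
E
```

```text
t 0.1 p [ 0.2413 -0.576   0.249 ] x [-0.001  0.001 -1.   ] y [ 0.387 -0.922 -0.002] F [-0.1 -0.2  0.1] op 1.0 q [ 1.21  0.69 -0.19  1.57  0.16  0.9  -0.22]
1
total turn [-141.1   14.   -49.9] dist 0.5961 rows 24 row: turn [-5.88, 0.58, -2.08] shift cm [0.37, 2.58, -2.07]
  via [ 0.365 -0.619  0.23 ]
  via [ 0.494 -0.607  0.207]
  via [ 0.607 -0.541  0.188]
  via [ 0.683 -0.433  0.18 ]
  via [ 0.71  -0.304  0.189]
  via [ 0.684 -0.178  0.217]
-1
total turn [ 30.3 -38.  -10.6] dist 0.5961 rows 18 row: turn [1.68, -2.11, -0.59] shift cm [-0.66, -1.86, -2.76]
  via [ 0.32  -0.468  0.27 ]
  via [ 0.413 -0.37   0.277]
  via [ 0.517 -0.283  0.266]
  via [ 0.628 -0.209  0.238]
```

>>> drive_tool(deltas=[[[1.7,-2.1,-0.6],[-0.7,-1.9,-2.8],0],[[1.7,-2.1,-0.6],[-0.7,-1.9,-2.8],0],[[1.7,-2.1,-0.6],[-0.7,-1.9,-2.8],0],[[1.7,-2.1,-0.6],[-0.7,-1.9,-2.8],0],[[1.7,-2.1,-0.6],[-0.7,-1.9,-2.8],0],[[1.7,-2.1,-0.6],[-0.7,-1.9,-2.8],0],[[1.7,-2.1,-0.6],[-0.7,-1.9,-2.8],0],[[1.7,-2.1,-0.6],[-0.7,-1.9,-2.8],0],[[1.7,-2.1,-0.6],[-0.7,-1.9,-2.8],0],[[1.7,-2.1,-0.6],[-0.7,-1.9,-2.8],0],[[1.7,-2.1,-0.6],[-0.7,-1.9,-2.8],0],[[1.7,-2.1,-0.6],[-0.7,-1.9,-2.8],0]], force=20)

```text
clock: 1.1
tool_pos: [0.524, -0.2769, 0.2707]
eef_rot: [-0.529, -0.024, 0.848, 0.001]
contact_force: [0.6, -0.6, -0.2]
opening: 0.116
```

```bash
python3 - <<'E'
from h import *; from plant import r
s=r.get_state(); show(s)
plan(s,np.array([.634,-.170,.155])+A*.05,frame(-A,-RY))
E
```

```text
t 1.1 p [ 0.524  -0.2769  0.2707] x [-0.44   0.028 -0.897] y [ 0.024 -0.999 -0.042] F [ 0.6 -0.6 -0.2] op 0.116 q [ 0.33  0.84  0.02  1.24  0.11  1.5  -1.22]
total turn [  9.9 -12.7  -3.4] dist 0.1903 rows 6 row: turn [1.65, -2.11, -0.57] shift cm [-0.05, -1.78, -2.63]
  via [ 0.618 -0.206  0.223]
```

>>> drive_tool(deltas=[[[1.7,-2.1,-0.6],[0,-1.8,-2.6],0],[[1.7,-2.1,-0.6],[0,-1.8,-2.6],0],[[1.7,-2.1,-0.6],[0,-1.8,-2.6],0],[[1.7,-2.1,-0.6],[0,-1.8,-2.6],0],[[1.7,-2.1,-0.6],[0,-1.8,-2.6],0],[[1.7,-2.1,-0.6],[0,-1.8,-2.6],0],[[0,0,0],[0,0,0],0],[[0,0,0],[0,0,0],0]])

```text
clock: 1.77
tool_pos: [0.6583, -0.176, 0.1883]
eef_rot: [-0.429, 0.032, 0.9, 0.07]
contact_force: [0.3, -0.6, 0.5]
opening: 0.004
```

```bash
python3 - <<'E'
from h import *; from plant import r
s=r.get_state(); show(s)
plan(s,np.array([.634,-.170,.155]),frame(-A,-RY))
w=r.snapshot("wrist"); cv2.imwrite("pics/w1.png",w["color"][:,:,::-1]); print(w["fov_y"],w["cx"],w["cy"],w["tool_from_camera"].round(4).tolist())
np.savez("pics/w1.npz",fov_y=w["fov_y"],cx=w["cx"],cy=w["cy"],tfc=w["tool_from_camera"],p=s["tool_pos"],q=s["eef_rot"])
E
```

```text
t 1.77 p [ 0.6583 -0.176   0.1883] x [-0.622  0.098 -0.777] y [-0.153 -0.988 -0.002] F [ 0.3 -0.6  0.5] op 0.004 q [ 0.17  1.29  0.07  0.5  -0.03  2.04 -1.51]
total turn [0.1 0.  0.1] dist 0.0416 rows 2 row: turn [0.04, 0.01, 0.06] shift cm [2.08, -0.11, -0.08]
65.70646984690485 252.54054770603435 193.165036441092 [[-0.0003, 0.271, -0.9626, -0.1357], [1.0, 0.0003, -0.0002, 0.001], [0.0002, -0.9626, -0.271, -0.0691], [0.0, 0.0, 0.0, 1.0]]
```

View pics/w1.png

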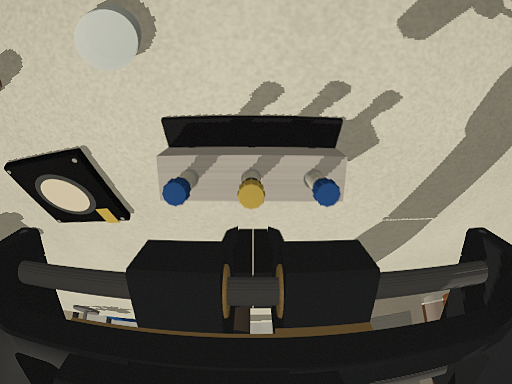

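The wrist view shows the yellow cap at (251,192) almost straight ahead of the closed tips, with blue caps at (177,191) and (326,192). I'll check the cap's position against my estimate.

```bash
cat >> h.py <<'E'
def wproj(d,p,tool=False):
    f=192/np.tan(np.radians(float(d["fov_y"]))/2)
    t=p if tool else R.from_quat(d["q"]).as_matrix().T@(p-d["p"])
    M=d["tfc"]; c=M[:3,:3].T@(t-M[:3,3]); v=np.array([c[0],-c[1],-c[2]])
    th=np.arctan2(np.hypot(v[0],v[1]),v[2]); k=f*th/np.hypot(v[0],v[1]); return np.array([d["cx"]+k*v[0],d["cy"]+k*v[1]])
E
python3 - <<'E'
from h import *
d=cam("w1"); I=cv2.cvtColor(cv2.imread("pics/w1.png"),cv2.COLOR_BGR2HSV)
for lo,hi in(((18,150,90),(32,255,255)),((105,140,40),(130,255,255))):
    k,l,s,c=cv2.connectedComponentsWithStats(cv2.inRange(I,lo,hi)); print([(s[i].tolist(),c[i].round(1).tolist()) for i in range(1,k) if s[i,4]>60 ])
for n,p in(("Y",[.5969,-.164,.1078]),("B1",[.5825,-.2274,.1016]),("B2",[.6024,-.0996,.1017])): print(n,wproj(d,np.array(p)))
print("tip",wproj(d,np.array([.011,0,0]),True))
C=[cam("scene0"),cam("top0")]
cs=lambda x:np.concatenate([proj(C[0],x)-(173.9,182.2),proj(C[1],x)-(323.6,187.6),wproj(d,x)-(251,191)]) 
s=least_squares(cs,[.6,-.16,.1]); print(s.x.round(4),s.fun.round(1))
# lateral offset of cap from tool axis
t=R.from_quat(d["q"]).as_matrix().T@(s.x-d["p"]); print("cap centre in tool",t.round(4))
E
```

```text
[([238, 179, 27, 29, 594], [250.8, 193.5]), ([95, 208, 24, 15, 179], [106.8, 214.9])]
[([162, 177, 29, 29, 565], [176.1, 191.1]), ([313, 178, 27, 28, 560], [325.8, 191.6]), ([108, 317, 28, 5, 63], [122.1, 318.9])]
Y [248.60219948 193.37284988]
B1 [323.24803637 190.66738586]
B2 [175.0929825  190.47201176]
tip [250.66263452 242.50590241]
[ 0.5963 -0.1655  0.1053] [-0.3  0.8  0.7  0.5 -0.4  0.2]
cap centre in tool [ 0.104  -0.0006 -0.0034]
```

>>> drive_tool(deltas=[[[0,0,0],[2.0,0,-0.2],0],[[0,0,0],[2.0,0,0],0],[[0,0,0],[2.0,0,0],0],[[0,0,0],[1.0,0,0],0],[[0,0,0],[0.3,0,0],0],[[0,0,0],[0,0,0],0]])

```text
clock: 2.32
tool_pos: [0.6151, -0.1716, 0.1394]
eef_rot: [-0.433, 0.034, 0.898, 0.071]
contact_force: [0.6, -0.6, -0.4]
opening: 0.008
```

>>> drive_tool(deltas=[[[0,0,0],[0.2,0,0],0],[[0,0,0],[0.2,0,0],0],[[0,0,0],[0.1,0,0],0],[[0,0,0],[0.1,0,0],0],[[0,0,0],[0,0,0],0]])

```text
clock: 2.73
tool_pos: [0.6119, -0.1699, 0.1314]
eef_rot: [-0.433, 0.033, 0.898, 0.071]
contact_force: [0.1, -0.2, -0.2]
opening: 0.007
```

```bash
python3 - <<'E'
from h import *; from plant import r
s=r.get_state(); show(s); print("F along",s["contact_force"]@A, "cap est at tip", (s["tool_pos"]-A*.011).round(4))
E
```

```text
t 2.73 p [ 0.6119 -0.1699  0.1314] x [-0.616  0.098 -0.782] y [-0.155 -0.988 -0.001] F [ 0.1 -0.2 -0.2] op 0.007 q [ 0.17  1.21  0.06  0.87 -0.02  1.74 -1.51]
F along -0.0625112290206182 cap est at tip [ 0.6051 -0.1688  0.1229]
```

>>> drive_tool(deltas=[[[0,0,0],[0.1,0,0],0],[[0,0,0],[0.1,0,0],0],[[0,0,0],[0.1,0,0],0],[[0,0,0],[0.1,0,0],0],[[0,0,0],[0.1,0,0],0],[[0,0,0],[0.1,0,0],0],[[0,0,0],[0,0,0],0]])

```text
clock: 3.32
tool_pos: [0.608, -0.1693, 0.1267]
eef_rot: [-0.432, 0.033, 0.898, 0.071]
contact_force: [-0.1, -0.2, -0.8]
opening: 0.006
```

>>> drive_tool(deltas=[[[0,0,0],[0.1,0,0],0],[[0,0,0],[0.1,0,0],0],[[0,0,0],[0.1,0,0],0],[[0,0,0],[0.1,0,0],0],[[0,0,0],[0,0,0],0]])

```text
clock: 3.73
tool_pos: [0.6062, -0.169, 0.1242]
eef_rot: [-0.433, 0.033, 0.898, 0.07]
contact_force: [1.5, -1.0, 2.5]
opening: 0.002
```

>>> drive_tool(deltas=[[[0,0,0],[0.1,0,0],0],[[0,0,0],[0.1,0,0],0],[[0,0,0],[0.1,0,0],0],[[0,0,0],[0.1,0,0],0],[[0,0,0],[0,0,0],0]])

```text
clock: 4.15
tool_pos: [0.6038, -0.1686, 0.1211]
eef_rot: [-0.433, 0.033, 0.898, 0.07]
contact_force: [2.8, -0.2, 3.9]
opening: 0.008
```

>>> drive_tool(deltas=[[[0,0,0],[0.1,0,0],0],[[0,0,0],[0.1,0,0],0],[[0,0,0],[0.1,0,0],0],[[0,0,0],[0,0,0],0]])

```text
clock: 4.48
tool_pos: [0.6024, -0.1684, 0.1192]
eef_rot: [-0.434, 0.033, 0.898, 0.07]
contact_force: [4.8, -1.3, 6.1]
opening: 0.005
```

>>> drive_tool(deltas=[[[0,0,0],[0.1,0,0],0],[[0,0,0],[0.1,0,0],0],[[0,0,0],[0,0,0],0]])

```text
clock: 4.73
tool_pos: [0.6024, -0.1685, 0.1189]
eef_rot: [-0.435, 0.034, 0.897, 0.07]
contact_force: [8.1, -1.4, 11.8]
opening: 0.005
```

>>> drive_tool(deltas=[[[0,0,0],[0.1,0,0],0],[[0,0,0],[0.1,0,0],0],[[0,0,0],[0,0,0],0]])

```text
clock: 4.98
tool_pos: [0.6024, -0.1686, 0.1187]
eef_rot: [-0.437, 0.034, 0.896, 0.07]
contact_force: [10.6, -1.9, 17.5]
opening: 0.003
```

Force climbed to 20 N with no further travel and the cap top is at z≈0.110 as expected for home, so I'll retreat.

>>> drive_tool(deltas=[[[0,0,0],[-1.0,0,0],0],[[0,0,0],[-3.0,0,0],0],[[0,0,0],[-3.0,0,0],4.5],[[0,0,0],[-3.0,0,0],4.5],[[0,0,0],[0,0,0],4.5]])

```text
clock: 5.4
tool_pos: [0.6648, -0.1783, 0.1966]
eef_rot: [-0.438, 0.034, 0.896, 0.07]
contact_force: [0.6, -0.2, 0.9]
opening: 0.206
```

```bash
cat >> h.py <<'E'
G=np.array([.5965,-.1665,.110])-.035*A
def D(phi): return np.sin(np.radians(phi))*RX-np.array([0,0,np.cos(np.radians(phi))])
E
python3 - <<'E'
from h import *; from plant import r
s=r.get_state(); show(s); print(G)
plan(s,G+(.008-.12)*D(40)+np.array([0,0,.04]),frame(D(40),-RY))
E
```

```text
t 5.4 p [ 0.6648 -0.1783  0.1966] x [-0.606  0.095 -0.789] y [-0.155 -0.988 -0.001] F [ 0.6 -0.2  0.9] op 0.206 q [ 0.17  1.29  0.07  0.47 -0.03  2.05 -1.51]
[ 0.57473307 -0.1631303   0.08279989]
total turn [-0.1 77.9  0. ] dist 0.1637 rows 12 row: turn [-0.01, 6.49, 0.0] shift cm [-0.05, -0.01, 1.47]
  via [ 0.615 -0.17   0.226]
  via [ 0.557 -0.161  0.23 ]
  via [ 0.504 -0.152  0.209]
```

>>> drive_tool(deltas=[[[0,6.5,0],[-0.1,0,1.5],4.5],[[0,6.5,0],[-0.1,0,1.5],4.5],[[0,6.5,0],[-0.1,0,1.5],4.5],[[0,6.5,0],[-0.1,0,1.5],4.5],[[0,6.5,0],[-0.1,0,1.5],4.5],[[0,6.5,0],[-0.1,0,1.5],4.5],[[0,6.5,0],[-0.1,0,1.5],4.5],[[0,6.5,0],[-0.1,0,1.5],4.5],[[0,6.5,0],[-0.1,0,1.5],4.5],[[0,6.5,0],[-0.1,0,1.5],4.5],[[0,6.5,0],[-0.1,0,1.5],4.5],[[0,6.5,0],[-0.1,0,1.5],4.5]])

```text
clock: 6.4
tool_pos: [0.5223, -0.1591, 0.2293]
eef_rot: [0.826, -0.064, -0.557, -0.045]
contact_force: [-0.8, -0.0, -0.4]
opening: 0.512
```

>>> drive_tool(deltas=[[[0,0,0],[0,0,0],4.5],[[0,0,0],[0,0,0],4.5]])

```text
clock: 6.57
tool_pos: [0.5357, -0.1615, 0.234]
eef_rot: [0.833, -0.065, -0.548, -0.044]
contact_force: [0.9, -0.4, -0.4]
opening: 0.507
```

```bash
python3 - <<'E'
from h import *; from plant import r
s=r.get_state(); show(s)
plan(s,G+(.008-.07)*D(40),frame(D(40),-RY))
w=r.snapshot("wrist"); cv2.imwrite("pics/w2.png",w["color"][:,:,::-1])
np.savez("pics/w2.npz",fov_y=w["fov_y"],cx=w["cx"],cy=w["cy"],tfc=w["tool_from_camera"],p=s["tool_pos"],q=s["eef_rot"])
d=cam("w2"); print("pred G",wproj(d,G),"captop",wproj(d,G+.035*A),"mouth",wproj(d,G-.03*A),"skirt",wproj(d,G+.017*A))
E
```

```text
t 6.57 p [ 0.5357 -0.1615  0.234 ] x [ 0.39  -0.059 -0.919] y [-0.156 -0.988 -0.002] F [ 0.9 -0.4 -0.4] op 0.507 q [ 0.28  0.53 -0.08  2.16  0.21  0.05 -1.72]
total turn [-0.2 16.8  0. ] dist 0.1038 rows 3 row: turn [-0.08, 5.59, 0.01] shift cm [3.02, -0.14, 1.7]
pred G [247.43783227 204.81205435] captop [246.86664192 178.92034365] mouth [247.8754381  223.86265007] skirt [247.16870908 192.76583989]
```

View pics/w2.png

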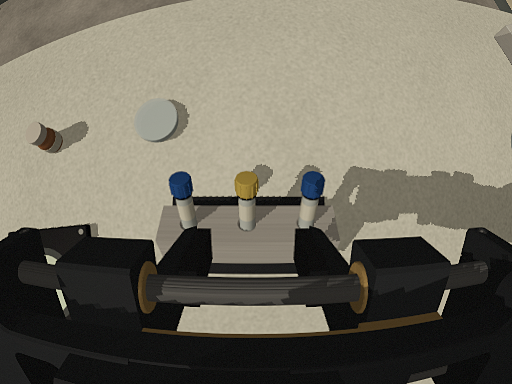

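The wrist view shows the yellow cap at (246,185) and its tube at x≈247, which agrees with the prediction. Joint 6 has hit its lower limit, so the tool tilts only about 20° forward. I'll grip with a steeper tool (15°) and make up the difference by tilting back at the end.

```bash
python3 - <<'E'
from h import *; from plant import r
s=r.get_state()
plan(s,G+(.008-.09)*D(15),frame(D(15),-RY))
E
```

```text
total turn [-0.2 -8.3  0.1] dist 0.0742 rows 3 row: turn [-0.08, -2.77, 0.03] shift cm [2.45, -0.14, 0.33]
```

>>> drive_tool(deltas=[[[-0.1,-2.8,0],[2.4,-0.1,0.3],4.5],[[-0.1,-2.8,0],[2.4,-0.1,0.3],4.5],[[-0.1,-2.8,0],[2.4,-0.1,0.3],4.5],[[0,0,0],[0,0,0],4.5]])

```text
clock: 6.95
tool_pos: [0.5553, -0.16, 0.1601]
eef_rot: [0.789, -0.059, -0.609, -0.047]
contact_force: [0.8, 0.7, -0.1]
opening: 0.51
```

```bash
python3 - <<'E'
from h import *; from plant import r
s=r.get_state();show(s)
for ph in(15,10): plan(s,G+(.008)*D(ph),frame(D(ph),-RY))
E
```

```text
t 6.95 p [ 0.5553 -0.16    0.1601] x [ 0.251 -0.036 -0.967] y [-0.15  -0.989 -0.002] F [ 0.8  0.7 -0.1] op 0.51 q [ 0.26  0.69 -0.08  2.04  0.21  0.16 -1.72]
total turn [0.1 0.3 0.2] dist 0.0878 rows 3 row: turn [0.04, 0.11, 0.05] shift cm [2.93, 0.01, 0.02]
total turn [ 0.1 -4.7  0.2] dist 0.0878 rows 3 row: turn [0.05, -1.56, 0.05] shift cm [2.93, 0.01, -0.04]
```

>>> drive_tool(deltas=[[[0,0,0],[2.0,0,0],4.5],[[0,0,0],[2.0,0,0],4.5],[[0,0,0],[1.0,0,0],4.5],[[0,0,0],[0,0,0],4.5]])

```text
clock: 7.28
tool_pos: [0.5652, -0.1626, 0.1138]
eef_rot: [0.79, -0.06, -0.609, -0.047]
contact_force: [0.4, -0.1, 0.4]
opening: 0.512
```

```bash
python3 - <<'E'
from h import *; from plant import r
s=r.get_state();show(s)
plan(s,G+(.008)*D(15),frame(D(15),-RY))
E
```

```text
t 7.28 p [ 0.5652 -0.1626  0.1138] x [ 0.251 -0.038 -0.967] y [-0.151 -0.988 -0.001] F [ 0.4 -0.1  0.4] op 0.512 q [ 0.24  0.78 -0.04  2.03  0.22  0.07 -1.73]
total turn [0.1 0.3 0.1] dist 0.0404 rows 2 row: turn [0.04, 0.14, 0.03] shift cm [2.02, -0.04, -0.06]
```

>>> drive_tool(deltas=[[[0,-1.5,0],[1.0,0,0],4.5],[[0,-1.5,0],[1.0,0,0],4.5],[[0,-1.0,0],[1.0,0,0],4.5],[[0,0,0],[1.0,0,0],4.5],[[0,0,0],[0,0,0],4.5]])

```text
clock: 7.7
tool_pos: [0.5738, -0.1641, 0.075]
eef_rot: [0.768, -0.058, -0.636, -0.049]
contact_force: [-0.3, -0.2, 0.4]
opening: 0.511
```

```bash
python3 - <<'E'
from h import *; from plant import r
s=r.get_state();show(s)
X=R.from_quat(s["eef_rot"]).as_matrix()[:,0]; e=s["tool_pos"]-.008*X-G
print("grasp pt err",e.round(4),"axial",e@A,"perp d",e@D(51),"lat",e@RY)
w=r.snapshot("wrist"); cv2.imwrite("pics/w3.png",w["color"][:,:,::-1])
E
```

```text
t 7.7 p [ 0.5738 -0.1641  0.075 ] x [ 0.185 -0.028 -0.982] y [-0.151 -0.988 -0.001] F [-0.3 -0.2  0.4] op 0.511 q [ 0.24  0.86 -0.05  1.96  0.22  0.14 -1.73]
grasp pt err [-0.0024 -0.0008  0.0001] axial -0.00132826567975021 perp d -0.0017791785904086599 lat -0.0011165651198217041
```

View pics/w3.png

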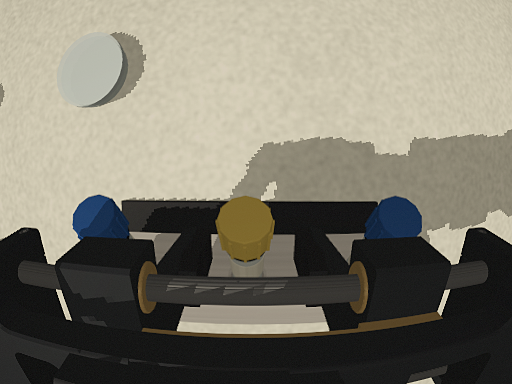

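The yellow cap at (246,228) is centred between the open fingers, the blue caps are clear of them, and the contact force is about zero, so I'll close.

>>> drive_tool(deltas=[[[0,0,0],[0,0,0],1.0],[[0,0,0],[0,0,0],1.0],[[0,0,0],[0,0,0],1.0],[[0,0,0],[0,0,0],1.0],[[0,0,0],[0,0,0],1.0],[[0,0,0],[0,0,0],1.0],[[0,0,0],[0,0,0],1.0],[[0,0,0],[0,0,0],1.0]], force=30)

```text
clock: 8.42
tool_pos: [0.5745, -0.1629, 0.0764]
eef_rot: [0.769, -0.057, -0.635, -0.049]
contact_force: [-0.9, 5.4, 6.0]
opening: 0.184
```

```bash
python3 - <<'E'
from h import *; from plant import r
s=r.get_state();show(s); print("gap mm",s["opening"]*88)
M=R.from_quat(s["eef_rot"]).as_matrix(); print("tube axis in tool",(M.T@A).round(3), "35deg", (M.T@(np.sin(.611)*RX+np.array([0,0,np.cos(.611)]))).round(3))
E
```

```text
t 8.42 p [ 0.5745 -0.1629  0.0764] x [ 0.186 -0.026 -0.982] y [-0.15  -0.989 -0.002] F [-0.9  5.4  6. ] op 0.184 q [ 0.24  0.86 -0.06  1.96  0.22  0.14 -1.73]
gap mm 16.189615255746148
tube axis in tool [-0.645  0.    -0.764] 35deg [-0.697  0.    -0.717]
```

>>> drive_tool(deltas=[[[0,0,0],[-0.4,-0.1,-0.4],1.0],[[0,0,0],[-0.7,0,-0.7],1.0],[[0,0,0],[-0.7,0,-0.7],1.0],[[0,0,0],[0,0,0],1.0]])

```text
clock: 8.75
tool_pos: [0.5904, -0.1666, 0.0986]
eef_rot: [0.77, -0.059, -0.634, -0.049]
contact_force: [0.8, 1.9, 1.0]
opening: 0.186
```

>>> drive_tool(deltas=[[[0,0,0],[-0.7,0,-0.7],1.0],[[0,0,0],[-0.7,0,-0.7],1.0],[[0,0,0],[-0.7,0,-0.7],1.0],[[0,0,0],[-0.7,0,-0.7],1.0],[[0,0,0],[-0.7,0,-0.7],1.0],[[0,0,0],[-0.7,0,-0.7],1.0],[[0,0,0],[0,0,0],1.0]])

```text
clock: 9.33
tool_pos: [0.6228, -0.1724, 0.1476]
eef_rot: [0.769, -0.06, -0.634, -0.048]
contact_force: [0.3, -0.6, 0.4]
opening: 0.182
```

>>> drive_tool(deltas=[[[0,0,0],[-1.5,0,0],1.0],[[0,0,0],[-2.0,0,0],1.0],[[0,0,0],[-2.0,0,0],1.0],[[0,0,0],[-2.0,0,0],1.0],[[0,0,0],[-2.0,0,0],1.0],[[0,0,0],[0,0,0],1.0],[[0,0,0],[0,0,0],1.0],[[0,0,0],[0,0,0],1.0]])

```text
clock: 10.0
tool_pos: [0.6027, -0.1683, 0.2382]
eef_rot: [0.767, -0.059, -0.636, -0.049]
contact_force: [-0.3, 0.6, -0.8]
opening: 0.182
```

```bash
python3 - <<'E'
from h import *; from plant import r
s=r.get_state();show(s); print("gap mm",s["opening"]*88)
w=r.snapshot("wrist"); cv2.imwrite("pics/w4.png",w["color"][:,:,::-1])
t=r.snapshot("scene"); cv2.imwrite("pics/s4.png",np.hstack([cv2.resize(w["color"][150:340,120:380,::-1],None,fx=1.5,fy=1.5),cv2.resize(t["color"][110:236,100:240,::-1],(400,285))]))
E
```

```text
t 10.0 p [ 0.6027 -0.1683  0.2382] x [ 0.183 -0.028 -0.983] y [-0.152 -0.988 -0.   ] F [-0.3  0.6 -0.8] op 0.182 q [ 0.3   0.63 -0.16  1.76  0.17  0.57 -1.68]
gap mm 15.979263515343712
```

View pics/s4.png

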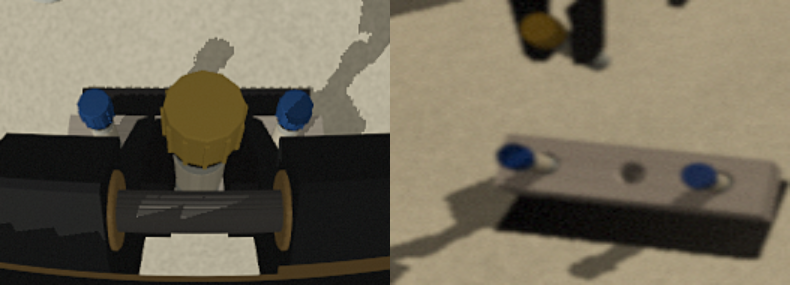

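The tube is held with its cap home, the hole is empty, and both blue tubes are still in place. Next is the transit to the window with a backward tilt.

```bash
cat >> h.py <<'E'
def goal(s,psi=40,C=np.array([.507,.154,.155])):
    X=-np.sin(np.radians(psi))*RX-np.array([0,0,np.cos(np.radians(psi))])
    plan(s,C+.019*RX+.008*X,frame(X,-RY))
E
python3 - <<'E'
from h import *; from plant import r
s=r.get_state(); goal(s,40,np.array([.507,.154,.19]))
E
```

```text
total turn [  0.1 -50.6   0. ] dist 0.3346 rows 10 row: turn [0.01, -5.06, 0.0] shift cm [0.83, -3.04, 1.19]
  via [ 0.576 -0.041  0.202]
  via [0.54  0.087 0.185]
```

>>> drive_tool(deltas=[[[0,-4.2,0],[0.7,-2.5,1.0],1.0],[[0,-4.2,0],[0.7,-2.5,1.0],1.0],[[0,-4.2,0],[0.7,-2.5,1.0],1.0],[[0,-4.2,0],[0.7,-2.5,1.0],1.0],[[0,-4.2,0],[0.7,-2.5,1.0],1.0],[[0,-4.2,0],[0.7,-2.5,1.0],1.0],[[0,-4.2,0],[0.7,-2.5,1.0],1.0],[[0,-4.2,0],[0.7,-2.5,1.0],1.0],[[0,-4.2,0],[0.7,-2.5,1.0],1.0],[[0,-4.2,0],[0.7,-2.5,1.0],1.0],[[0,-4.2,0],[0.7,-2.5,1.0],1.0],[[0,0,0],[0,0,0],1.0]])

```text
clock: 11.1
tool_pos: [0.5259, 0.1284, 0.1819]
eef_rot: [-0.453, 0.031, 0.888, 0.066]
contact_force: [-0.4, 1.0, 0.0]
opening: 0.18
```

```bash
python3 - <<'E'
from h import *; from plant import r
s=r.get_state(); show(s); goal(s)
E
```

```text
t 11.1 p [0.5259 0.1284 0.1819] x [-0.58   0.089 -0.81 ] y [-0.145 -0.989 -0.005] F [-0.4  1.   0. ] op 0.18 q [-0.1   0.96 -0.22  1.35 -0.07  1.42 -1.97]
total turn [ 0.5 -4.1 -0. ] dist 0.0409 rows 2 row: turn [0.26, -2.04, -0.02] shift cm [1.58, -1.12, -0.65]
```

>>> drive_tool(deltas=[[[0.1,-1.4,0],[1.1,-0.7,-0.4],1.0],[[0.1,-1.4,0],[1.1,-0.7,-0.4],1.0],[[0.1,-1.4,0],[1.0,-0.8,-0.5],1.0],[[0,0,0],[0,0,0],1.0],[[0,0,0],[0,0,0],1.0],[[0,0,0],[0,0,0],1.0],[[0,0,0],[0,0,0],1.0]])

```text
clock: 11.68
tool_pos: [0.5233, 0.1442, 0.1521]
eef_rot: [-0.425, 0.035, 0.902, 0.07]
contact_force: [0.2, 0.8, -0.1]
opening: 0.183
```

```bash
python3 - <<'E'
from h import *; from plant import r
s=r.get_state(); show(s); goal(s)
w=r.snapshot("wrist");t=r.snapshot("scene");u=r.snapshot("top")
a=cv2.resize(w["color"][100:340,100:400,::-1],(400,320)); b=cv2.resize(t["color"][90:250,230:430,::-1],(400,320)); c=cv2.resize(u["color"][150:310,80:280,::-1],(400,320)); d=cv2.resize(t["color"][130:240,120:250,::-1],(400,320))
cv2.imwrite("pics/f5.png",np.vstack([np.hstack([a,b]),np.hstack([c,d])])[:600])
E
```

```text
t 11.68 p [0.5233 0.1442 0.1521] x [-0.629  0.097 -0.772] y [-0.157 -0.988  0.003] F [ 0.2  0.8 -0.1] op 0.183 q [-0.12  1.04 -0.22  1.31 -0.09  1.44 -1.98]
total turn [-0.3 -0.5  0. ] dist 0.0087 rows 1 row: turn [-0.27, -0.5, 0.0] shift cm [0.49, -0.72, 0.09]
```

View pics/f5.png

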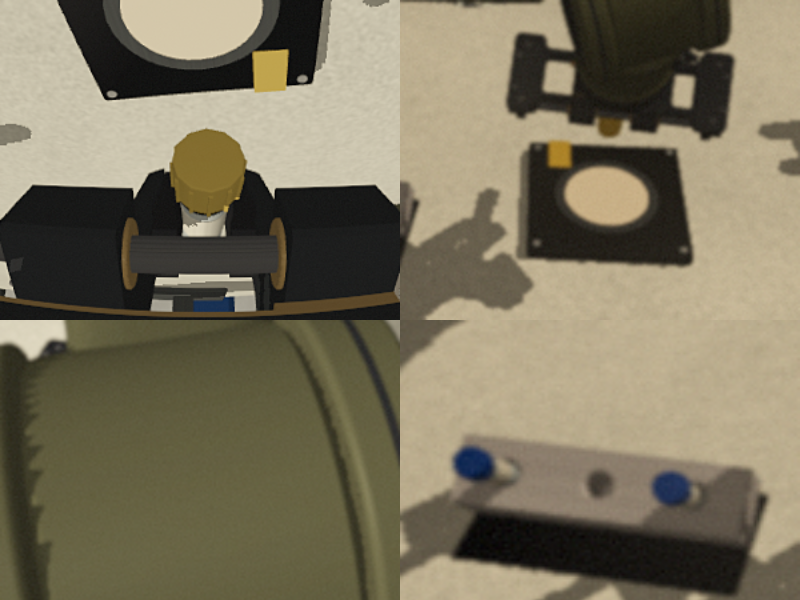

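The tube is held over the stage, and its cap appears at scene (335,153). The stage is seen past it because the camera looks obliquely, and both blue tubes are still in place. I'll check the projections.

>>> drive_tool(deltas=[[[-0.3,-0.5,0],[0.4,-0.7,0.1],1.0],[[0,0,0],[0,0,0],1.0],[[0,0,0],[0,0,0],1.0],[[0,0,0],[0,0,0],1.0],[[0,0,0],[0,0,0],1.0]])

```text
clock: 12.25
tool_pos: [0.5207, 0.1523, 0.149]
eef_rot: [-0.421, 0.032, 0.904, 0.069]
contact_force: [-0.8, 0.9, -0.6]
opening: 0.182
```

```bash
python3 - <<'E'
from h import *; from plant import r
s=r.get_state(); show(s); goal(s); w=r.snapshot("wrist");t=r.snapshot("scene")
np.savez("pics/w6.npz",fov_y=w["fov_y"],cx=w["cx"],cy=w["cy"],tfc=w["tool_from_camera"],p=s["tool_pos"],q=s["eef_rot"]); d=cam("w6")
for n,im in(("w",w),("s",t)):
    k,l,st,c=cv2.connectedComponentsWithStats(cv2.inRange(cv2.cvtColor(im["color"],cv2.COLOR_RGB2HSV),(18,150,50),(32,255,255))); print(n,[(st[i].tolist(),c[i].round(1).tolist()) for i in range(1,k) if st[i,4]>30])
M=R.from_quat(s["eef_rot"]).as_matrix(); g=s["tool_pos"]-.008*M[:,0]
for el in(-20,-10,0,10,20):
    h=np.cos(np.radians(el))*RX+np.array([0,0,np.sin(np.radians(el))])
    print(el,"mid",(g-.019*h).round(3),"cap px w",wproj(d,g+.027*h).round(1),"s",proj(cam("scene0"),g+.027*h).round(1))
print("win from wrist at 15mm",wproj(d,np.array([.507,.154,.015])))
m=cv2.inRange(cv2.cvtColor(w["color"],cv2.COLOR_RGB2HSV),(8,20,205),(35,130,255)); k,l,st,c=cv2.connectedComponentsWithStats(m); print([(st[i].tolist(),c[i].round(1).tolist()) for i in range(1,k) if st[i,4]>500])
E
```

```text
t 12.25 p [0.5207 0.1523 0.149 ] x [-0.637  0.098 -0.765] y [-0.152 -0.988 -0.   ] F [-0.8  0.9 -0.6] op 0.182 q [-0.13  1.04 -0.23  1.31 -0.09  1.44 -1.99]
total turn [ 0.1  0.1 -0. ] dist 0.0004 rows 1 row: turn [0.07, 0.1, -0.03] shift cm [0.0, 0.04, -0.01]
w [([480, 64, 15, 28, 219], [488.8, 79.6]), ([298, 135, 28, 33, 818], [310.9, 150.5]), ([227, 197, 58, 65, 2852], [255.3, 228.5]), ([257, 334, 36, 2, 50], [274.0, 334.3])]
s [([334, 150, 10, 9, 74], [338.4, 153.4]), ([303, 161, 14, 14, 163], [309.2, 167.3])]
-20 mid [0.508 0.154 0.162] cap px w [250.2 216.8] s [338.7 154.1]
-10 mid [0.507 0.154 0.158] cap px w [250.2 224.9] s [339.  152.6]
0 mid [0.507 0.154 0.155] cap px w [250.1 234.7] s [339.3 150.9]
10 mid [0.507 0.154 0.152] cap px w [250.1 245.6] s [339.6 148.8]
20 mid [0.508 0.154 0.149] cap px w [250.  257.3] s [339.9 146.5]
win from wrist at 15mm [251.77639549 103.62049361]
[([199, 58, 108, 84, 7188], [252.3, 99.7]), ([95, 190, 146, 79, 1652], [184.9, 221.7]), ([253, 192, 147, 61, 1215], [324.2, 223.4])]
```

```bash
python3 - <<'E'
from h import *; from plant import r
print(r.finish_job()); show(r.get_state())
E
```

```text
the job is handed in; nothing more can be done
None
the job is handed in; nothing more can be done
```

I pushed the yellow cap home while its tube stood in the rack, drew the tube out, and handed the job in at about 12.3 s with it held level over the light window. The hand-in reports no verdict, so I have no confirmation that it passed.

- **Cap:** The push met a hard stop at about 20 N. The cap top was then at z ≈ 0.110 m, the height expected for a home cap. The wrist picture after lifting also showed the skirt at the black ring.
- **Tube position:** At the end the centre was computed at (0.507, 0.154, 0.155) m. That is within about 5 mm of both of my readings of the window centre. The wrist view put the window about 4 px (roughly 3 mm) from where I expected it.
- **Level:** My estimates of the tilt disagreed, but none was clearly beyond the 15° limit:
  - Carrying the tilt over from the rack grasp gave about 0° to +4°.
  - The raw cap position in the wrist picture gave about −6°.
  - The scene camera gave about −15°, at the limit. I discounted this one because the gripper hid part of the cap.
- **Grip and contact:** The jaw gap held at about 16 mm on the 17 mm tube. The outside force was about 1 N, so the tube was touching nothing else.
- **Other items:** The blue-capped tubes looked undisturbed in the last scene picture. I did not take a last picture of the dish and vial, but the arm never went near them.

The arm could not tilt forward as far as planned because joint 6 reached its limit. I gripped the tube with a steeper tool, and the arm finishes tilted back about 40° to keep the tube level.

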